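Fit the keyed coupling sleeve on the test box's shaft

TASK

Get the test box ready for a rotary test: push the loose transport bracket off the open end of the deck so that it drops into the chute, then slide the flanged, grooved sleeve, flange down, over the upright shaft, turning it until its grooves find the shaft's ribs, and down until its flange sits fully home on the deck. Keep hold of the sleeve (or a finger on it) until it is home, do not let it drop; then let go. Leave the spacer, the blind cap and the multimeter where they are.

Things in the scene. Friction and masses are not known exactly. Their poses are not given: they have to be found in the camera images.
- sleeve_centre (a point): Centre (40 mm above the underside) of the loose aluminium sleeve to fit: a tube standing flange down, 80 mm tall, 50 mm outside diameter, bottom flange 72 mm across and 8 mm thick. z is its axis, up. About 0.36 kg. It, the spacer and the cap stand on the table in three places swapped at random: the sleeve is the tallest, the only one with both flange and bore
- sleeve: The same sleeve; origin on its axis at its underside. Its through bore is 31 mm across with four straight full-length grooves, each 11 mm wide, reaching 20.5 mm from the axis, at the sleeve's own +x, +y, -x and -y (notches seen from above)
- shaft_seat (a point): Where the shaft's axis meets the deck on top of the grey test box, 70 mm above the table. The frame is the box's: z up, +y towards the chute. From here the deck's edges lie 105 mm to -x, 45 mm to +x, 115 mm to -y, 80 mm to +y. Two low sockets, 14 mm tall, stand on the deck at (26, -90) and (26, -62) mm from here
- shaft_top (a point): Top of the fixed steel shaft, 60 mm above the deck (frame: the box's). Upper 24 mm: round pilot 28 mm across, chamfered. From 36 down to 4 mm above the deck: four ribs 8 mm wide, out to 19 mm from the axis, 90 degrees apart, their angle different every time and NOT given. A sleeve at a wrong angle stops on them 36 mm short of home; turned to within about 5 degrees it can go down
- bracket_centre (a point): Loose dark steel angle bracket on the deck beside the shaft, where the sleeve's flange must go: foot 34 mm (its x) by 80 mm (its y), 6 mm thick, with an upright web 34 mm wide, 6 mm thick, 36 mm tall at its -y end. Point: middle of the foot, 18 mm above the deck; the web's outer face is 40 mm to its -y, and pushed there towards +y it slides to the chute
- bracket: The same bracket, about 0.16 kg; origin under the middle of its foot
- chute_mouth (a point): Middle of the mouth of the open aluminium chute fixed to the box's +y end: inside 124 mm along x, 138 mm along y, rim 55 mm above the table (15 mm below the deck), floor sloping from 27 down to 12 mm above the table. Frame: the box's; the deck's edge over the chute lies 69 mm to -y and has no lip
- spacer_centre (a point): Centre (30 mm up) of a plain aluminium spacer tube, 60 mm tall, 50 mm outside and 38 mm inside, no flange. To be left alone
- cap_centre (a point): Centre (25 mm up) of a solid blind cap, 50 mm tall, 50 mm across on a flange 72 mm across and 8 mm thick, no bore. To be left alone
- meter_centre (a point): Centre of a black hand multimeter lying on the table, 150 by 80 by 35 mm (its x, y, z). To be left alone
Mind the look-alikes: they are no part of the job. What is shaped like the sleeve but green or turquoise is not meant.

How it is judged:
By the outcome, as a careful person would: the job done as asked, in the order asked, and still so for the second after the job is handed in, with the robot touching nothing.
It also fails if it takes over 64 s, if anything falls off the work surface, if the arm or the gripper's body presses on something with over 40 N, if the wrist force passes 120 N, or if a joint passes its speed limit or range.

ROBOT

A 7-joint arm with a two-finger parallel gripper is mounted at the origin on the work surface. World frame = base frame: x ahead of the robot, y to its left, z up, the work surface at z = 0. Lengths are in m, angles in rad, forces in N, time in s.
With the tool pointing down it reaches from about 0.4 to 0.875 m from the base axis. Payload 4.4 kg.
Tool frame: the origin (TCP) lies at the very end of the fingers, on their centre line; the grasp point (between the pads) lies 19 mm behind it (arm.pinch_z is the distance from the TCP to the grasp point, in m); x points along the fingers, y is the direction in which the jaws open and shut, and the axes are right-handed (so a half turn about x gives the same grasp; the last joint's range is limited). The gripper opens to 85 mm and grips with 20 to 120 N. Pads are 22 mm wide; open, the fingers measure 114 mm over their backs; the gripper's body (76 mm by 85 mm) begins 54 mm behind the grasp point. The pads swing forward as they close: fully open they stand 13 mm farther back than shut.
Start: joints at [-1.273, 0.628, 0.038, 1.517, -0.027, 0.996, -0.02], TCP at [0.231, 0.607, 0.231] pointing down, gripper open.
Joint ranges: [-3.06, 3.06], [-0.37, 2.12], [-1.25, 1.32], [0.18, 2.47], [-1.1, 4.24], [0.23, 1.98], [-2.94, 2.94]. Speed limits (rad/s): [2.57, 2.57, 3.14, 3.14, 3.14, 3.14, 3.14].

INTERFACE

Orientations are given as a unit quaternion [w, x, y, z].
In Python, from cell import arm, cams gives the robot as it stands.
- The arm moves only by the tool drive_tool, never from a script. Its argument "targets" is a list of rows, each an object with "claw": the opening, from 0 (shut) to 1 (fully open); "translation": the shift along the tool's x, y, z scaled (see below), a list of three; "rotation": the turn, a rotation vector about the tool's x, y, z scaled (see below), a list of three. A call has 1 to 8 rows; each row shifts and turns the commanded pose from where the row before left it, along the tool's axes as they then stand; what a row does not reach is not made up. The controller multiplies each number of a shift by 0.025 m and each number of a turn by 8 degrees. A row lasts 1/10 s, in which the tool goes at most 50 mm and 8.59 degrees, less where a joint would pass 70% of its speed; a pose out of reach is approached as far as the arm can. A call with a number of a shift or a turn outside -1 to 1 is refused whole. A call with a gripper value outside its range is refused whole. The fingers move at their own pace and stop on an object; the grip force is fixed at half the most. Time passes only in rows, so rows that do not move let the fingers close. It gives the time, the measured TCP pose, the force and the opening at its end, in the units of the state.
- arm.get_state(): the state, without advancing time (a new reading comes with each control period).
- cams.snapshot(name): name is "side" or "top" or "wrist"; returns (picture, depth): 480x640x3 uint8, red, green, blue; 480x640 float32, m along the optical axis (not along the pixel's ray), 0 where there is no reading.
- cams.calibration(name): a dict with "fx", "fy", "cx", "cy" (pixels), "distortion" ([k1, k2, p1, p2, k3] as OpenCV has them; the pictures are not rectified), "cam_to_world" (4x4, takes a point from camera to world coordinates). Camera axes: x right, y up, looking along -z (the intrinsics and any distortion apply to the point x, -y, -z); pixel columns grow to the right and rows downward; lengths in m; the calibration is good to about 2 mm. A picture is of the moment at which its call begins: read the wrist's pose just before it. calibration takes no time and is no camera call; for the wrist camera it gives the pose at the moment of the call.
- arm.sign_off(): hands the job in, once; it reports no verdict.
The state is a dict: "t": time; "joints": joint angles; "dq": joint speeds; "joint_torque": joint torques, N m; "ee_pos": TCP position; "orientation": TCP orientation; "wrist_force": force on the tool from outside, world axes, zero at the start; "wrist_torque": the same for the moment, N m; "finger_gap": finger opening in m.
Only numpy, scipy, OpenCV 4.12 (cv2) and the standard library are available. Lean on these libraries where they do the work, as an engineer would, in place of code of your own. Each camera call takes 0.05 s, during which the arm holds its last target.

## Working session

There is one attempt and no reset: what is moved stays moved. The work goes in short steps, Python scripts to look and compute and a tool call to move; the robot and the scene stay as the last step left them, time stands still between calls to the robot, and variables do not carry over. Pictures are saved under pics/ and viewed, and the job is handed in when it is done.

Besides the shell and the picture viewer there is one more tool, called as a command line: name --argument value ..., lists and objects as JSON in quotes. drive_tool: Moves the arm, as the interface text tells. Its arguments: {"type":"object","properties":{"targets":{"type":"array"}},"required":["targets"]}

```bash
ls; mkdir -p pics
cat > h.py <<'E'
import numpy as np, cv2
from cell import arm, cams
def snap(name,fn):
    c=cams.calibration(name); im,d=cams.snapshot(name)
    cv2.imwrite(f'pics/{fn}.png',im[:,:,::-1]); np.savez(f'pics/{fn}.npz',im=im,d=d,**{k:np.array(v) for k,v in c.items()})
    return im,d,c
def load(fn):
    z=np.load(f'pics/{fn}.npz'); return z['im'],z['d'],{k:z[k] for k in('fx','fy','cx','cy','distortion','cam_to_world')}
def rays(c,px):
    K=np.array([[c['fx'],0,c['cx']],[0,c['fy'],c['cy']],[0,0,1.]],float)
    u=cv2.undistortPoints(np.array(px,float).reshape(-1,1,2),K,np.array(c['distortion'],float)).reshape(-1,2)
    d=np.c_[u[:,0],-u[:,1],-np.ones(len(u))]; T=np.array(c['cam_to_world'])
    return T[:3,3],d@T[:3,:3].T
def plane(c,px,z):
    o,d=rays(c,px); return o+d*((z-o[2])/d[:,2])[:,None]
def cloud(c,d,px):
    px=np.array(px); o,r=rays(c,px); dd=d[px[:,1],px[:,0]]; return o+r*dd[:,None]
E
python3 - <<'E'
from h import *
for n in('top','side','wrist'):
    im,d,c=snap(n,n+'0'); print(n,np.round(c['cam_to_world'],3).tolist(),c['fx'],c['distortion'],(d>0).mean())
s=arm.get_state();print(s, arm.pinch_z)
E
```

```text
pics
top [[-0.014, 0.996, -0.09, 0.431], [-1.0, -0.014, 0.001, 0.005], [0.0, 0.09, 0.996, 1.136], [0.0, 0.0, 0.0, 1.0]] 552.5570657819101 [-0.15104746  0.          0.          0.          0.        ] 0.996123046875
side [[0.876, 0.351, -0.331, 0.25], [-0.482, 0.614, -0.625, -0.546], [-0.016, 0.707, 0.707, 0.712], [0.0, 0.0, 0.0, 1.0]] 464.9513030239864 [-0.05619525  0.          0.          0.          0.        ] 0.9960286458333333
wrist [[0.356, -0.9, -0.254, 0.166], [0.935, 0.342, 0.098, 0.633], [-0.001, -0.272, 0.962, 0.373], [0.0, 0.0, 0.0, 1.0]] 406.92065130448384 [0.02657783 0.         0.         0.         0.        ] 0.9959440104166667
{'t': 0.15, 'joints': array([-1.27279723,  0.6291065 ,  0.03842862,  1.51807696, -0.02699563,
        0.99629761, -0.01998601]), 'dq': array([ 0.00036724, -0.00186989, -0.00091054, -0.00328683,  0.0009284 ,
       -0.00113669,  0.00023094]), 'joint_torque': array([ 1.68451097e-03, -5.63803661e+01,  1.22783482e+00, -1.93655473e+01,
        1.11188713e-02,  7.35235924e-03,  1.05137940e-05]), 'ee_pos': array([0.23109001, 0.60706548, 0.2306372 ]), 'orientation': array([ 0.69535341,  0.12742594,  0.69553223, -0.12837909]), 'wrist_force': array([-0.44991793,  0.41173011,  0.04698411]), 'wrist_torque': array([-0.03912459,  0.01730307,  0.05006019]), 'finger_gap': 0.08529613124656923} 0.0187
```

View pics/top0.png

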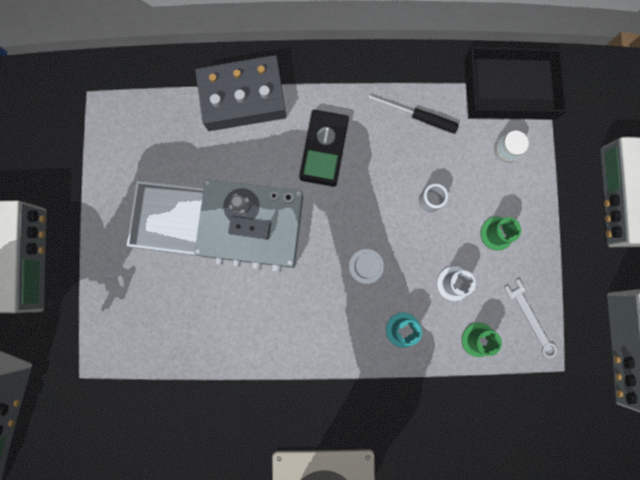

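View pics/side0.png

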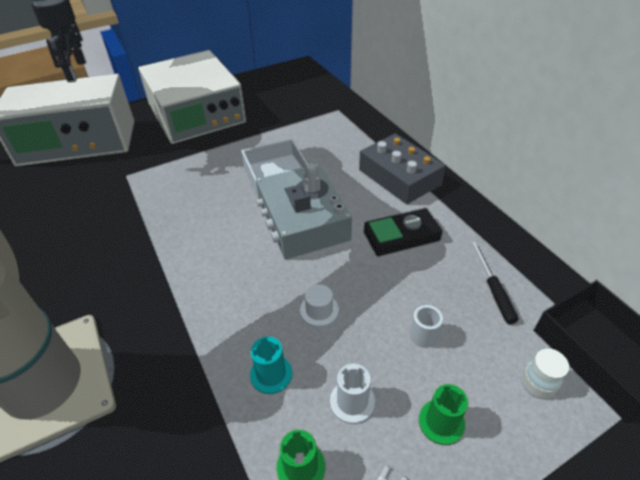

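View pics/wrist0.png

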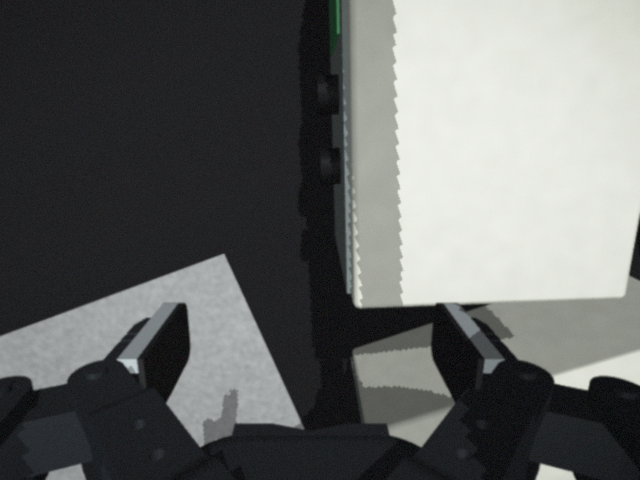

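Top view: sleeve at (457,283), cap (366,266), spacer (435,195), box at (250,222) with shaft near (238,203), bracket (249,228), chute to the left. I'll zoom in.

Run:
```python
from h import *
im,d,c=load('top0')
a=cv2.resize(im[170:280,120:320],None,fx=4,fy=4,interpolation=cv2.INTER_CUBIC)
cv2.imwrite('pics/z1.png',a[:,:,::-1])
im2,d2,c2=load('side0')
b=cv2.resize(im2[130:270,230:370],None,fx=4,fy=4,interpolation=cv2.INTER_CUBIC)
cv2.imwrite('pics/z2.png',b[:,:,::-1])
e=cv2.resize(im[240:370,380:520],None,fx=4,fy=4,interpolation=cv2.INTER_CUBIC)
cv2.imwrite('pics/z3.png',e[:,:,::-1])
```

```text
(no output)
```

View pics/z1.png

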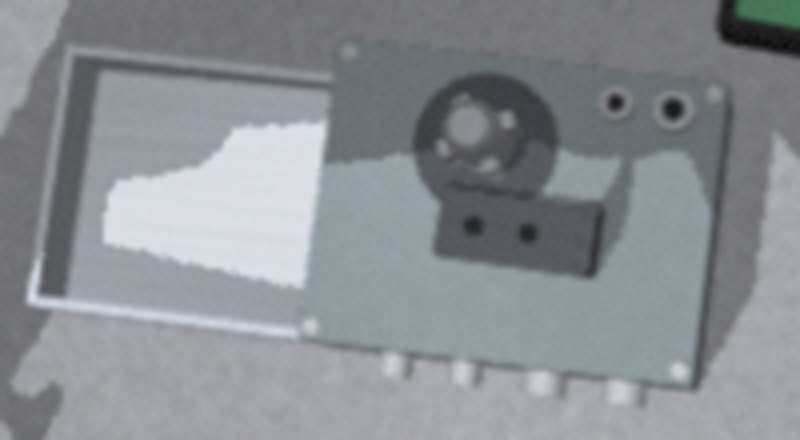

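View pics/z2.png

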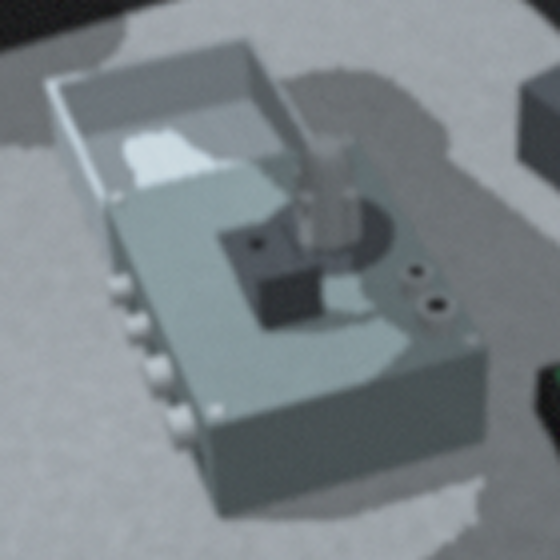

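View pics/z3.png

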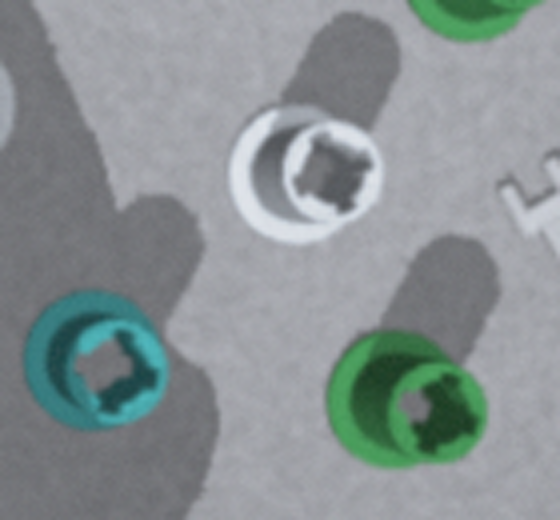

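Run:
```python
from h import *
im,d,c=load('top0')
f=lambda u,v,x0,y0:((u+.5)/4-.5+x0,(v+.5)/4-.5+y0)
P=lambda pts,z,x0=120,y0=170:plane(c,[f(u,v,x0,y0) for u,v in pts],z)
co=P([(735,80),(697,388),(300,340),(338,35)],.07)
print('corners +x-y,-x-y,-x+y,+x+y\n',co.round(4)); 
e=[co[0]-co[1],co[3]-co[2],co[3]-co[0],co[2]-co[1]]
for v in e: print(np.linalg.norm(v),np.degrees(np.arctan2(v[1],v[0])))
print('pilot',P([(468,125)],.13)); r=P([(462,100),(508,118),(490,165),(442,147)],.106);print('ribs',r,r.mean(0))
for q in r-r.mean(0): print(np.degrees(np.arctan2(q[1],q[0])),np.linalg.norm(q))
print('disc',P([(486,143)],.07))
print('bracket web top edge R',P([(603,203),(590,275)],.106)); print('foot',P([(440,185),(434,255)],.076))
# sleeve rim center
print('sleeve',P([(332,172)],.08,380,240)); print('flange',P([(306,174)],.008,380,240))
```

```text
corners +x-y,-x-y,-x+y,+x+y
 [[0.6258 0.0309 0.07  ]
 [0.4756 0.051  0.07  ]
 [0.5013 0.2443 0.07  ]
 [0.6517 0.2267 0.07  ]]
0.15156074340022116 -7.592863493699615
0.15148229339134545 -6.674165732962712
0.19747513560331728 82.47251314884504
0.19504624008605 82.44456204319816
pilot [[0.59579189 0.15309207 0.13      ]]
ribs [[0.61174941 0.15951263 0.106     ]
 [0.60274916 0.13760656 0.106     ]
 [0.58045156 0.14613226 0.106     ]
 [0.58940847 0.16896173 0.106     ]] [0.59608965 0.1530533  0.106     ]
22.415164787449154 0.0169396335316407
-66.6777984321643 0.01682114094168751
-156.12701051132015 0.01710119028527345
112.78129776778599 0.017254458493076576
disc [[0.59655702 0.1530312  0.07      ]]
bracket web top edge R [[0.56159222 0.09277302 0.106     ]
 [0.52769204 0.09906599 0.106     ]]
foot [[0.57538969 0.17464857 0.076     ]
 [0.54127125 0.17750619 0.076     ]]
sleeve [[ 0.43931318 -0.27389751  0.08      ]]
flange [[ 0.43911322 -0.27924979  0.008     ]]
```

```bash
cat >> h.py <<'E'
from scipy.spatial.transform import Rotation as R
def pose():
    s=arm.get_state(); q=s['orientation']; return s,np.array(s['ee_pos']),R.from_quat([q[1],q[2],q[3],q[0]]).as_matrix()
def goto(p,yaw=None,sym=True):
    """numbers for a move: first rotation (rows of 8deg, tool axes), then shift in units along the tool axes after the turn. yaw: wanted tool y dir (deg, world)"""
    s,x,M=pose()
    y0=np.degrees(np.arctan2(M[1,1],M[0,1]))
    if yaw is None: yaw=y0
    ds=[((yaw-y0+180)%360)-180]; 
    if sym: ds.append(ds[0]-180*np.sign(ds[0]))
    a=np.radians(yaw)
    for dy in ds:
        b=np.radians(y0+dy); Y=np.array([np.cos(b),np.sin(b),0]); X=np.array([0,0,-1.]); G=np.c_[X,Y,np.cross(X,Y)]
        rv=R.from_matrix(M.T@G).as_rotvec(); 
        print('turn',dy.round(2),'rot units',np.degrees(rv/8).round(3),'then shift units',(G.T@(np.array(p)-x)/.025).round(3))
    print('t',s['t'],'p',x.round(4),'tooly yaw',y0.round(2),'x',M[:,0].round(4),'j7',s['joints'][6].round(3),'F',s['wrist_force'].round(1),'gap',s['finger_gap'].round(4))
E
python3 - <<'E'
from h import *
ex=np.array([np.cos(np.radians(-7.5)),np.sin(np.radians(-7.5))]);ey=np.array([-ex[1],ex[0]])
seat=np.array([.596,.1525])
bc=np.array([.5515,.136]);print('br in box',(bc-seat)@ex,(bc-seat)@ey)
tgt=bc-ey*.070; print(tgt); goto([*tgt,.2],82.5)
im,d,c=load('top0')
f=lambda u,v,x0,y0:((u+.5)/4-.5+x0,(v+.5)/4-.5+y0)
# sleeve notches: dark pixels inside rim
g=cv2.resize(im[262:300,440:485],None,fx=14,fy=14,interpolation=cv2.INTER_CUBIC)
cv2.imwrite('pics/z4.png',g[:,:,::-1])
E
```

```text
br in box -0.04196561415950369 -0.022167255766460153
[0.54236317 0.06659886]
turn 13.34 rot units [-1.668e+00 -1.000e-03  1.000e-02] then shift units [  1.225 -19.809  15.166]
turn -166.66 rot units [2.0832e+01 1.4000e-02 2.0000e-03] then shift units [  1.225  19.809 -15.166]Traceback (most recent call last):
  File "<stdin>", line 5, in <module>
  File "h.py", line 33, in goto
    print('t',s['t'],'p',x.round(4),'tooly yaw',y0.round(2),'x',M[:,0].round(4),'j7',s['joints'][6].round(3),'F',s['wrist_force'].round(1),'gap',s['finger_gap'].round(4))
                                                                                                                                                 ^^^^^^^^^^^^^^^^^^^^^
AttributeError: 'float' object has no attribute 'round'
```

drive_tool --targets '[{"claw":0,"translation":[0,0,0],"rotation":[-0.834,0,0]},{"claw":0,"translation":[0,0,0],"rotation":[-0.834,0,0]},{"claw":0,"translation":[0,-1,0.75],"rotation":[0,0,0]},{"claw":0,"translation":[0,-1,0.75],"rotation":[0,0,0]},{"claw":0,"translation":[0,-1,0.75],"rotation":[0,0,0]},{"claw":0,"translation":[0,-1,0.75],"rotation":[0,0,0]},{"claw":0,"translation":[0,-1,0.75],"rotation":[0,0,0]},{"claw":0,"translation":[0,-1,0.75],"rotation":[0,0,0]}]'

```text
t: 0.95
ee_pos: [0.3236, 0.4427, 0.2311]
orientation: [0.706, 0.046, 0.706, -0.046]
wrist_force: [-0.0, 0.1, 1.1]
finger_gap: 0.0
```

drive_tool --targets '[{"claw":0,"translation":[0,-1,0.75],"rotation":[0,0,0]},{"claw":0,"translation":[0,-1,0.75],"rotation":[0,0,0]},{"claw":0,"translation":[0,-1,0.75],"rotation":[0,0,0]},{"claw":0,"translation":[0,-1,0.75],"rotation":[0,0,0]},{"claw":0,"translation":[0,-1,0.75],"rotation":[0,0,0]},{"claw":0,"translation":[0,-1,0.75],"rotation":[0,0,0]},{"claw":0,"translation":[0,-1,0.75],"rotation":[0,0,0]},{"claw":0,"translation":[0,-1,0.75],"rotation":[0,0,0]}]'

```text
t: 1.75
ee_pos: [0.4462, 0.225, 0.2312]
orientation: [0.706, 0.046, 0.706, -0.046]
wrist_force: [1.2, 0.4, -0.1]
finger_gap: 0.0
```

```bash
sed -i "s/s\['finger_gap'\].round(4)/round(s['finger_gap'],4)/" h.py
python3 - <<'E'
from h import *
goto([.5424,.0666,.2],82.5)
snap('wrist','w1')
im,d,c=load('top0')
g=cv2.resize(im[262:300,440:485],None,fx=14,fy=14,interpolation=cv2.INTER_CUBIC)
cv2.imwrite('pics/z4.png',g[:,:,::-1])
E
```

```text
turn 0.0 rot units [-0.    -0.002  0.001] then shift units [ 1.248 -5.778  4.642]
turn -180.0 rot units [2.25e+01 1.00e-03 3.00e-03] then shift units [ 1.248  5.778 -4.642]
t 1.75 p [0.4462 0.225  0.2312] tooly yaw 82.5 x [-2.e-04 -1.e-04 -1.e+00] j7 0.913 F [ 1.2  0.4 -0.1] gap 0.0
```

View pics/w1.png

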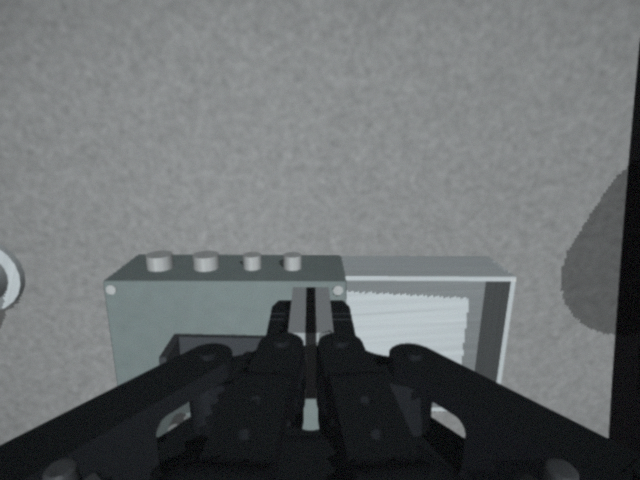

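View pics/z4.png

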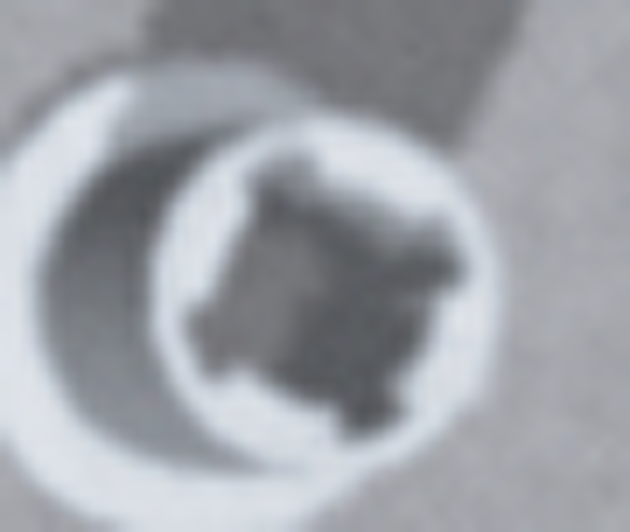

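drive_tool --targets '[{"claw":0,"translation":[0,-0.98,0.78],"rotation":[0,0,0]},{"claw":0,"translation":[0,-0.98,0.78],"rotation":[0,0,0]},{"claw":0,"translation":[0,-0.98,0.78],"rotation":[0,0,0]},{"claw":0,"translation":[0,-0.98,0.78],"rotation":[0,0,0]},{"claw":0,"translation":[0,-0.98,0.78],"rotation":[0,0,0]},{"claw":0,"translation":[0.3,-0.88,0.74],"rotation":[0,0,0]},{"claw":0,"translation":[1,0,0],"rotation":[0,0,0]},{"claw":0,"translation":[1,0,0],"rotation":[0,0,0]}]'

```text
t: 2.6
ee_pos: [0.5428, 0.0666, 0.1734]
orientation: [0.706, 0.047, 0.705, -0.047]
wrist_force: [0.1, 1.3, 0.2]
finger_gap: 0.0002
```

Run:
```python
from h import *
goto([.5424,.0666,.08],82.5)
snap('side','s1');snap('top','t1')
im,d,c=load('side' and 's1')
cv2.imwrite('pics/s1z.png',cv2.resize(im[110:290,220:400],None,fx=3,fy=3,interpolation=cv2.INTER_CUBIC)[:,:,::-1])
c=load('top0')[2]
f=lambda u,v:((u+.5)/14-.5+440,(v+.5)/14-.5+262)
r=plane(c,[f(*p) for p in[(275,175),(445,258),(370,425),(205,340)]],.08);m=r.mean(0);print(m)
for q in r-m: print(np.degrees(np.arctan2(q[1],q[0])),np.linalg.norm(q))
```

```text
turn 0.15 rot units [-0.019  0.01  -0.001] then shift units [ 3.734e+00 -3.000e-03 -1.500e-02]
turn -179.85 rot units [ 2.2481e+01 -2.0000e-03 -1.6000e-02] then shift units [3.734e+00 3.000e-03 1.500e-02]
t 2.6 p [0.5428 0.0666 0.1734] tooly yaw 82.35 x [ 1.5e-03 -1.0e-04 -1.0e+00] j7 1.271 F [0.1 1.3 0.2] gap 0.0002
[ 0.43873242 -0.27397516  0.08      ]
20.176377498981484 0.018384119022415546
-72.73766460450585 0.018063810720898476
-161.0941036389846 0.01837722559744935
107.23209745827381 0.01765629528420141
```

View pics/s1z.png

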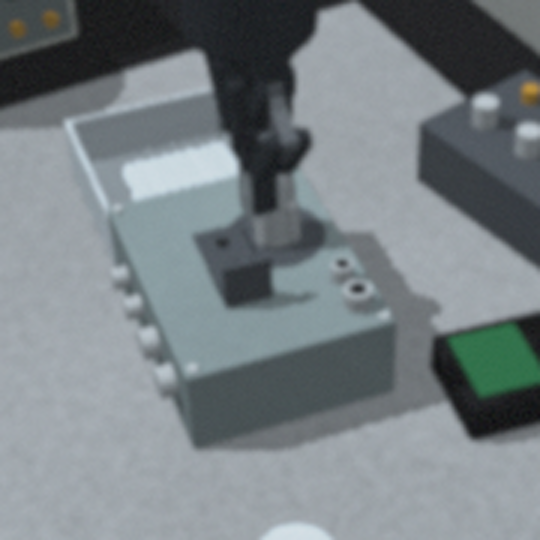

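drive_tool --targets '[{"claw":0,"translation":[1,0,0],"rotation":[0,0,0]},{"claw":0,"translation":[1,0,0],"rotation":[0,0,0]},{"claw":0,"translation":[1,0,0],"rotation":[0,0,0]},{"claw":0,"translation":[0.6,0,0],"rotation":[0,0,0]},{"claw":0,"translation":[0,0,0],"rotation":[0,0,0]}]'

```text
t: 3.2
ee_pos: [0.541, 0.0681, 0.0828]
orientation: [0.705, 0.046, 0.707, -0.046]
wrist_force: [0.3, 0.0, 0.5]
finger_gap: 0.0004
```

Run:
```python
from h import *
goto([.5424,.0666,.08],82.5)
im,d,c=snap('side','s2')
im2,d2,c2=snap('top','t2')
a=cv2.resize(im[130:270,230:400],None,fx=3,fy=3,interpolation=cv2.INTER_CUBIC)
b=cv2.resize(im2[170:280,180:320],(400,314),interpolation=cv2.INTER_CUBIC)
o=np.zeros((420,510+400,3),np.uint8);o[:420,:510]=a;o[:314,510:]=b
cv2.imwrite('pics/s2z.png',cv2.resize(o,(800,369))[:,:,::-1])
```

```text
turn -0.03 rot units [ 0.004 -0.021  0.006] then shift units [ 0.114 -0.051  0.064]
turn 179.97 rot units [-2.2496e+01 -9.0000e-03 -3.3000e-02] then shift units [ 0.114  0.051 -0.064]
t 3.2 p [0.541  0.0681 0.0828] tooly yaw 82.53 x [-3.e-03 -4.e-04 -1.e+00] j7 1.27 F [0.3 0.  0.5] gap 0.0004
```

View pics/s2z.png

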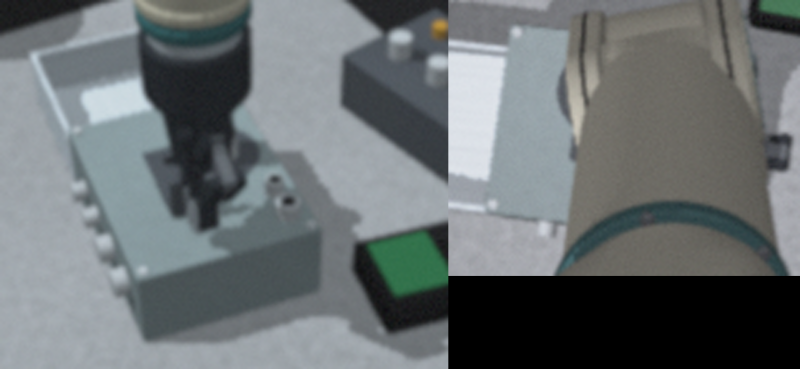

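drive_tool --targets '[{"claw":0,"translation":[0.1,0.3,0],"rotation":[0,0,0]},{"claw":0,"translation":[0,0.3,0],"rotation":[0,0,0]},{"claw":0,"translation":[0,0.4,0],"rotation":[0,0,0]},{"claw":0,"translation":[0,0.4,0],"rotation":[0,0,0]},{"claw":0,"translation":[0,0.4,0],"rotation":[0,0,0]},{"claw":0,"translation":[0,0.4,0],"rotation":[0,0,0]},{"claw":0,"translation":[0,0.4,0],"rotation":[0,0,0]},{"claw":0,"translation":[0,0.4,0],"rotation":[0,0,0]}]'

```text
t: 4.1
ee_pos: [0.5518, 0.143, 0.0813]
orientation: [0.706, 0.046, 0.706, -0.046]
wrist_force: [-1.0, -3.2, 1.5]
finger_gap: -0.0001
```

Run:
```python
from h import *
goto([.5424,.0666,.08],82.5)
im,d,c=snap('side','s3')
a=cv2.resize(im[110:270,220:400],None,fx=3,fy=3,interpolation=cv2.INTER_CUBIC)
cv2.imwrite('pics/s3z.png',a[:,:,::-1])
```

```text
turn -0.01 rot units [ 0.001 -0.001  0.001] then shift units [ 0.051 -3.078  0.027]
turn 179.99 rot units [-2.2499e+01 -2.0000e-03 -2.0000e-03] then shift units [ 0.051  3.078 -0.027]
t 4.1 p [0.5518 0.143  0.0813] tooly yaw 82.51 x [-2.e-04 -2.e-04 -1.e+00] j7 1.163 F [-1.  -3.2  1.5] gap -0.0001
```

View pics/s3z.png

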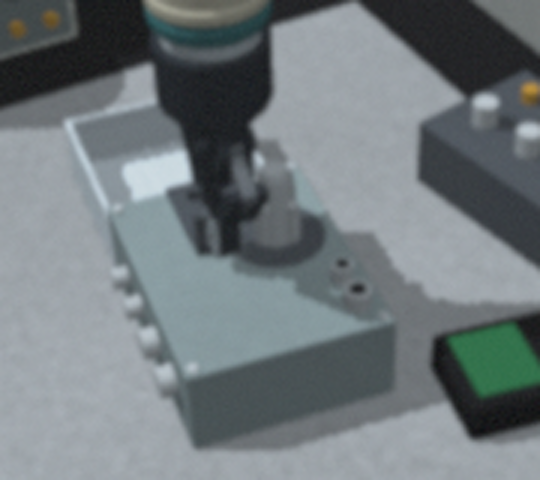

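Pushing works: the bracket slides ahead of the fingers with about 3 N, and the fingers clear the shaft. I'll continue.

drive_tool --targets '[{"claw":0,"translation":[0,0.4,0],"rotation":[0,0,0]},{"claw":0,"translation":[0,0.4,0],"rotation":[0,0,0]},{"claw":0,"translation":[0,0.4,0],"rotation":[0,0,0]},{"claw":0,"translation":[0,0.4,0],"rotation":[0,0,0]},{"claw":0,"translation":[0,0.4,0],"rotation":[0,0,0]},{"claw":0,"translation":[0,0.4,0],"rotation":[0,0,0]},{"claw":0,"translation":[0,0.4,0],"rotation":[0,0,0]},{"claw":0,"translation":[0,0.4,0],"rotation":[0,0,0]}]'

```text
t: 4.95
ee_pos: [0.5622, 0.2227, 0.0813]
orientation: [0.706, 0.046, 0.706, -0.046]
wrist_force: [0.5, -1.4, -1.0]
finger_gap: 0.0
```

Run:
```python
from h import *
goto([.5424,.0666,.08],82.5)
im,d,c=snap('side','s4')
a=cv2.resize(im[110:270,220:400],None,fx=3,fy=3,interpolation=cv2.INTER_CUBIC)
cv2.imwrite('pics/s4z.png',a[:,:,::-1])
```

```text
turn -0.02 rot units [ 0.003 -0.001 -0.003] then shift units [ 0.051 -6.296  0.029]
turn 179.98 rot units [-2.2497e+01  5.0000e-03 -1.0000e-03] then shift units [ 0.051  6.296 -0.029]
t 4.95 p [0.5622 0.2227 0.0813] tooly yaw 82.52 x [-0.e+00  4.e-04 -1.e+00] j7 1.058 F [ 0.5 -1.4 -1. ] gap 0.0
```

View pics/s4z.png

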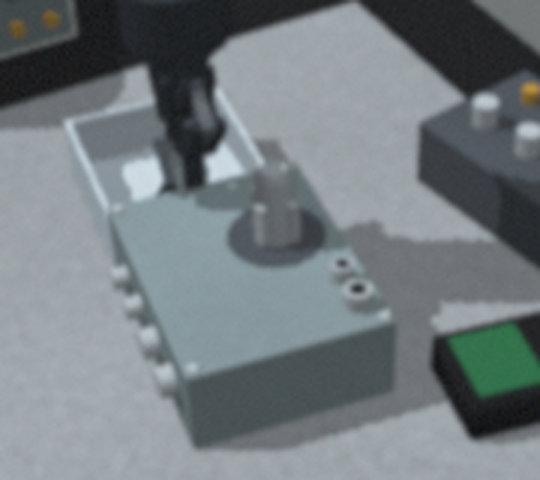

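drive_tool --targets '[{"claw":0,"translation":[0,0.4,0],"rotation":[0,0,0]},{"claw":0,"translation":[0,0.4,0],"rotation":[0,0,0]},{"claw":0,"translation":[0,0.3,0],"rotation":[0,0,0]},{"claw":0,"translation":[-1,0,0],"rotation":[0,0,0]},{"claw":0,"translation":[-1,0,0],"rotation":[0,0,0]},{"claw":0.5,"translation":[-1,-0.5,-1],"rotation":[0,0,0]},{"claw":1,"translation":[-1,-1,-1],"rotation":[0,0,0]},{"claw":1,"translation":[0,-1,-1],"rotation":[0,0,0]}]'

```text
t: 5.8
ee_pos: [0.4845, 0.1977, 0.1842]
orientation: [0.708, 0.047, 0.704, -0.045]
wrist_force: [0.9, -0.6, -0.1]
finger_gap: 0.0435
```

Run:
```python
from h import *
goto([.439,-.275,.2])
im,d,c=snap('side','s5');im2,d2,c2=snap('top','t5')
a=cv2.resize(im[110:270,220:400],(450,400),interpolation=cv2.INTER_CUBIC)
b=cv2.resize(im2[170:280,120:320],(450,248),interpolation=cv2.INTER_CUBIC)
o=np.zeros((400,900,3),np.uint8);o[:,:450]=a;o[:248,450:]=b
cv2.imwrite('pics/s5z.png',cv2.resize(o,(800,356))[:,:,::-1])
```

```text
turn 0.0 rot units [-0.     0.04  -0.028] then shift units [ -0.631 -18.984   0.645]
turn 0.0 rot units [-0.     0.04  -0.028] then shift units [ -0.631 -18.984   0.645]
t 5.8 p [0.4845 0.1977 0.1842] tooly yaw 82.55 x [ 0.006   0.0031 -1.    ] j7 1.04 F [ 0.9 -0.6 -0.1] gap 0.0435
```

View pics/s5z.png

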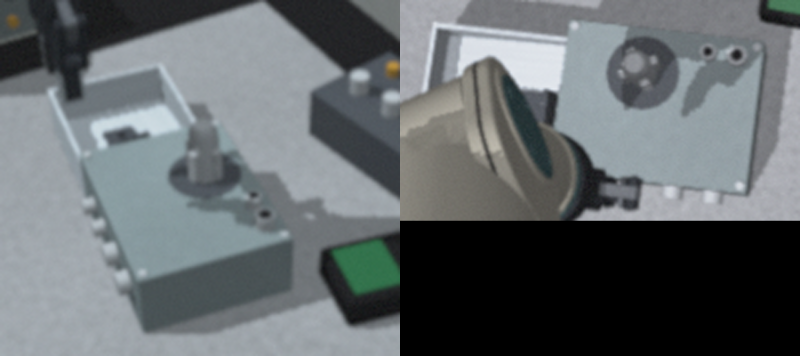

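drive_tool --targets '[{"claw":1,"translation":[-0.3,-1,0],"rotation":[0,0.04,-0.03]},{"claw":1,"translation":[-0.3,-1,0],"rotation":[0,0,0]},{"claw":1,"translation":[0,-1,0],"rotation":[0,0,0]},{"claw":1,"translation":[0,-1,0],"rotation":[0,0,0]},{"claw":1,"translation":[0,-1,0],"rotation":[0,0,0]},{"claw":1,"translation":[0,-1,0],"rotation":[0,0,0]},{"claw":1,"translation":[0,-1,0],"rotation":[0,0,0]},{"claw":1,"translation":[0,-1,0],"rotation":[0,0,0]}]'

```text
t: 6.7
ee_pos: [0.4578, -0.0022, 0.1971]
orientation: [0.704, 0.045, 0.707, -0.047]
wrist_force: [0.7, -0.8, -0.0]
finger_gap: 0.0856
```

drive_tool --targets '[{"claw":1,"translation":[0,-1,0],"rotation":[0,0,0]},{"claw":1,"translation":[0,-1,0],"rotation":[0,0,0]},{"claw":1,"translation":[0,-1,0],"rotation":[0,0,0]},{"claw":1,"translation":[0,-1,0],"rotation":[0,0,0]},{"claw":1,"translation":[0,-1,0],"rotation":[0,0,0]},{"claw":1,"translation":[0,-1,0],"rotation":[0,0,0]},{"claw":1,"translation":[0,-1,0],"rotation":[0,0,0]},{"claw":1,"translation":[0,-1,0],"rotation":[0,0,0]}]'

```text
t: 7.5
ee_pos: [0.4318, -0.2008, 0.1979]
orientation: [0.704, 0.045, 0.707, -0.047]
wrist_force: [1.2, -0.5, 0.5]
finger_gap: 0.0853
```

Run:
```python
from h import *
goto([.439,-.275,.2],82.5)
snap('wrist','w2')
im2,d2,c2=snap('top','t6')
cv2.imwrite('pics/t6z.png',cv2.resize(im2[185:225,210:280],None,fx=10,fy=10,interpolation=cv2.INTER_CUBIC)[:,:,::-1])
```

```text
turn -0.01 rot units [ 0.002 -0.036  0.029] then shift units [-0.085 -2.903  0.674]
turn 179.99 rot units [-22.498  -0.045  -0.057] then shift units [-0.085  2.903 -0.674]
t 7.5 p [ 0.4318 -0.2008  0.1979] tooly yaw 82.51 x [-0.0055 -0.0034 -1.    ] j7 1.851 F [ 1.2 -0.5  0.5] gap 0.0853
```

View pics/w2.png

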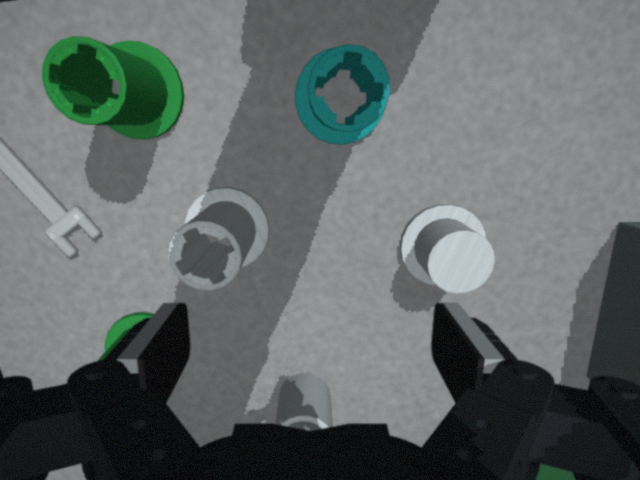

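View pics/t6z.png

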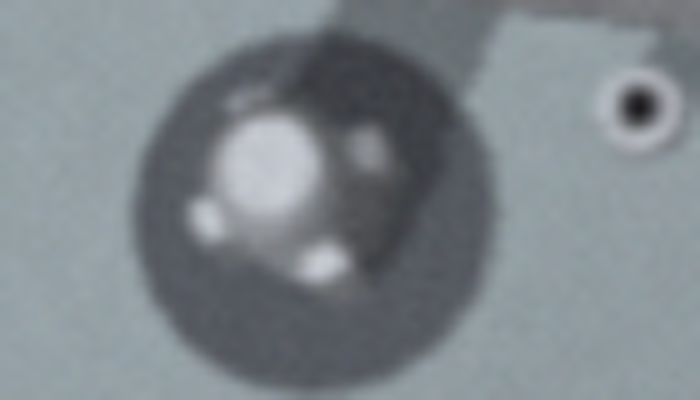

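Run:
```python
from h import *
c=load('t6')[2]
f=lambda u,v:((u+.5)/10-.5+210,(v+.5)/10-.5+185)
print('pilot',plane(c,[f(268,163)],.13),'disc',plane(c,[f(316,211)],.07))
r=plane(c,[f(*p) for p in[(250,97),(368,148),(322,263),(207,220)]],.106);m=r.mean(0);print(m)
for q in r-m: print(np.degrees(np.arctan2(q[1],q[0])),np.linalg.norm(q))
im=load('w2')[0]
cv2.imwrite('pics/w2z.png',cv2.resize(im[180:300,160:280],None,fx=5,fy=5,interpolation=cv2.INTER_CUBIC)[:,:,::-1])
```

```text
pilot [[0.59584728 0.15360351 0.13      ]] disc [[0.59601274 0.15298128 0.07      ]]
[0.59609914 0.15357669 0.106     ]
23.231001498366947 0.017835643992107082
-68.04256788318101 0.016656207796149448
-156.64005486785007 0.016980477991312748
114.89549802249616 0.016697353002249258
```

View pics/w2z.png

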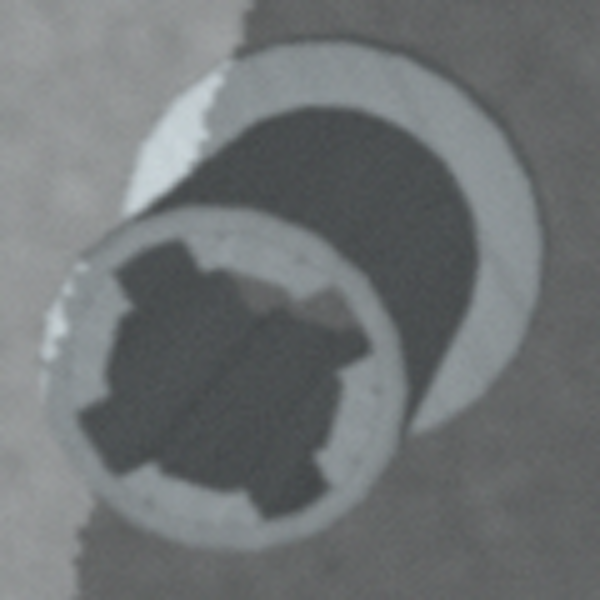

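Run:
```python
from h import *
c=load('w2')[2]
f=lambda u,v:((u+.5)/5-.5+160,(v+.5)/5-.5+180)
r=plane(c,[f(*p) for p in[(150,255),(355,320),(298,503),(98,443)]],.08);m=r.mean(0);print(m)
for q in r-m: print(np.degrees(np.arctan2(q[1],q[0])),np.linalg.norm(q))
print('rim',plane(c,[f(226,379)],.08))
goto([*m[:2],.14],82.5)
```

```text
[ 0.43845594 -0.27279517  0.08      ]
-161.0551808630473 0.019591703931897804
108.3651677806473 0.019796615943375916
19.041348889160663 0.019477463489664695
-71.303704456873 0.019828604264843404
rim [[ 0.43811173 -0.27265245  0.08      ]]
turn 0.32 rot units [-0.039 -0.033  0.045] then shift units [ 2.318 -2.703  0.649]
turn -179.68 rot units [22.46   0.07   0.051] then shift units [ 2.318  2.703 -0.649]
t 7.6 p [ 0.4312 -0.2037  0.198 ] tooly yaw 82.18 x [-0.0054 -0.0056 -1.    ] j7 1.85 F [ 0.4 -0.6  0.5] gap 0.0854
```

drive_tool --targets '[{"claw":1,"translation":[0,-0.9,0.2],"rotation":[-0.02,-0.034,0.036]},{"claw":1,"translation":[0,-0.9,0.2],"rotation":[0,0,0]},{"claw":1,"translation":[0,-0.9,0.25],"rotation":[0,0,0]},{"claw":1,"translation":[1,0,0],"rotation":[0,0,0]},{"claw":1,"translation":[1,0,0],"rotation":[0,0,0]},{"claw":1,"translation":[0.3,0,0],"rotation":[0,0,0]},{"claw":1,"translation":[0,0,0],"rotation":[0,0,0]}]'

```text
t: 8.3
ee_pos: [0.4384, -0.2678, 0.1394]
orientation: [0.705, 0.046, 0.707, -0.044]
wrist_force: [0.7, -0.2, 0.4]
finger_gap: 0.0853
```

Run:
```python
from h import *
goto([.4385,-.273,.034],82.5)
snap('wrist','w3')
goto([.4385,-.273,.034],82.5)
```

```text
turn -0.22 rot units [ 0.027 -0.022 -0.016] then shift units [ 4.218 -0.205  0.031]
turn 179.78 rot units [-22.473   0.025  -0.035] then shift units [ 4.218  0.205 -0.031]
t 8.3 p [ 0.4384 -0.2678  0.1394] tooly yaw 82.72 x [-0.0028  0.0026 -1.    ] j7 1.987 F [ 0.7 -0.2  0.4] gap 0.0853
turn -0.21 rot units [ 0.026 -0.009 -0.01 ] then shift units [ 4.255 -0.187  0.006]
turn 179.79 rot units [-2.2474e+01  1.5000e-02 -1.4000e-02] then shift units [ 4.255  0.187 -0.006]
t 8.35 p [ 0.439  -0.2683  0.1404] tooly yaw 82.71 x [-0.0011  0.0015 -1.    ] j7 1.987 F [ 0.5 -0.3  0.2] gap 0.0854
```

View pics/w3.png

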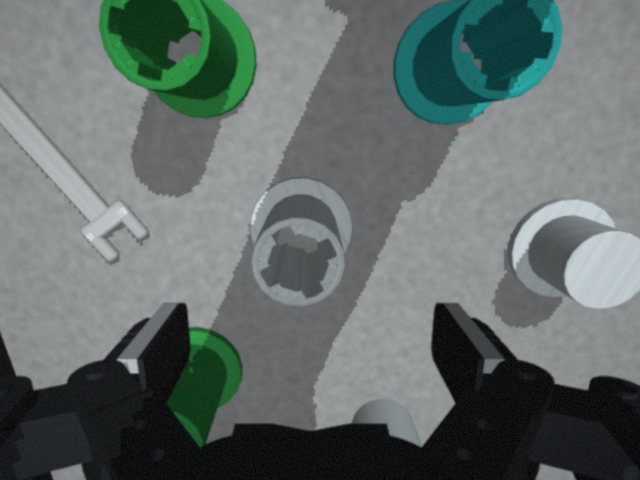

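Run:
```python
from h import *
im,d,c=load('w3')
cv2.imwrite('pics/w3z.png',cv2.resize(im[210:310,245:350],None,fx=6,fy=6,interpolation=cv2.INTER_CUBIC)[:,:,::-1])
print(plane(c,[(298,262)],.08))
```

```text
[[ 0.43802867 -0.27321617  0.08      ]]
```

View pics/w3z.png

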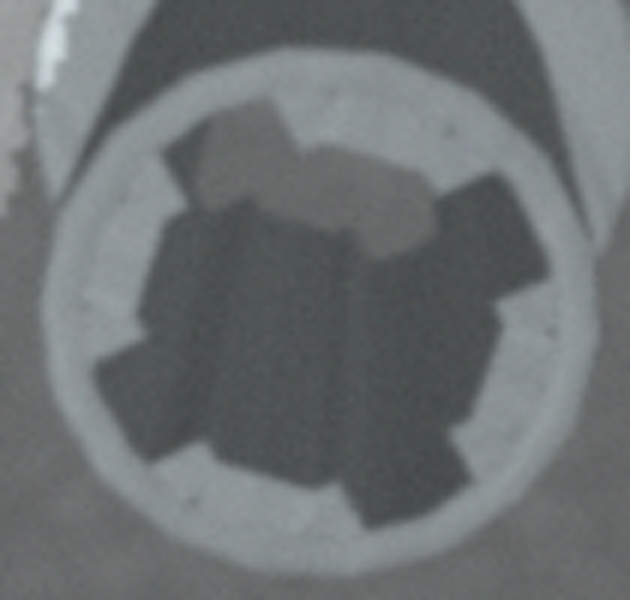

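drive_tool --targets '[{"claw":1,"translation":[0.9,-0.19,0],"rotation":[0,0,0]},{"claw":1,"translation":[0.9,0,0],"rotation":[0,0,0]},{"claw":1,"translation":[0.9,0,0],"rotation":[0,0,0]},{"claw":1,"translation":[0.9,0,0],"rotation":[0,0,0]},{"claw":1,"translation":[0.65,0,0],"rotation":[0,0,0]},{"claw":1,"translation":[0,0,0],"rotation":[0,0,0]}]'

```text
t: 8.95
ee_pos: [0.4378, -0.273, 0.0335]
orientation: [0.705, 0.046, 0.706, -0.044]
wrist_force: [0.2, 1.5, 1.0]
finger_gap: 0.0853
```

drive_tool --targets '[{"claw":0.6,"translation":[0,0,0],"rotation":[0,0,0]},{"claw":0.4,"translation":[0,0,0],"rotation":[0,0,0]},{"claw":0.2,"translation":[0,0,0],"rotation":[0,0,0]},{"claw":0,"translation":[0,0,0],"rotation":[0,0,0]},{"claw":0,"translation":[0,0,0],"rotation":[0,0,0]}]'

```text
t: 9.45
ee_pos: [0.4388, -0.2743, 0.0358]
orientation: [0.706, 0.045, 0.705, -0.045]
wrist_force: [-0.8, -0.6, 6.3]
finger_gap: 0.0488
```

Run:
```python
from h import *
im,d,c=load('w3')
f=lambda u,v:((u+.5)/6-.5+245,(v+.5)/6-.5+210)
r=plane(c,[f(*p) for p in[(213,127),(524,222),(418,503),(123,416)]],.08);m=r.mean(0);print(m)
for q in r-m: print(np.degrees(np.arctan2(q[1],q[0])),np.linalg.norm(q))
goto([.4385,-.273,.2],82.5)
```

```text
[ 0.43847853 -0.2733604   0.08      ]
-160.01080111135514 0.01954715286034184
109.34177850600757 0.019823167444555697
19.279543627078013 0.019327531773409668
-70.01924476444366 0.01958252092051555
turn -0.17 rot units [0.022 0.013 0.003] then shift units [-6.568  0.049 -0.019]
turn 179.83 rot units [-2.2478e+01 -4.0000e-03  2.1000e-02] then shift units [-6.568 -0.049  0.019]
t 9.45 p [ 0.4388 -0.2743  0.0358] tooly yaw 82.67 x [ 1.8e-03 -6.0e-04 -1.0e+00] j7 2.005 F [-0.8 -0.6  6.3] gap 0.0488
```

drive_tool --targets '[{"claw":0,"translation":[-0.5,0,0],"rotation":[0,0,0]},{"claw":0,"translation":[-1,0,0],"rotation":[0,0,0]},{"claw":0,"translation":[-1,0,0],"rotation":[0,0,0]},{"claw":0,"translation":[-1,0,0],"rotation":[0,0,0]},{"claw":0,"translation":[-1,0,0],"rotation":[0,0,0]},{"claw":0,"translation":[-1,0,0],"rotation":[0,0,0]},{"claw":0,"translation":[-1,0,0],"rotation":[0,0,0]},{"claw":0,"translation":[-0.5,0,0],"rotation":[-0.53,0,0]}]'

```text
t: 10.25
ee_pos: [0.4382, -0.2739, 0.212]
orientation: [0.707, 0.018, 0.706, -0.019]
wrist_force: [1.3, -0.2, -4.3]
finger_gap: 0.0491
```

Run:
```python
from h import *
snap('wrist','w4')
goto([.596,.1533,.21],86.9)
```

```text
turn -0.3 rot units [0.038 0.028 0.011] then shift units [ 0.127 17.42   5.35 ]
turn 179.7 rot units [-2.2462e+01 -1.7000e-02  4.3000e-02] then shift units [  0.127 -17.42   -5.35 ]
t 10.3 p [ 0.4389 -0.2743  0.2132] tooly yaw 87.2 x [ 0.0038 -0.0017 -1.    ] j7 2.053 F [ 0.6  0.3 -2.9] gap 0.049
```

View pics/w4.png

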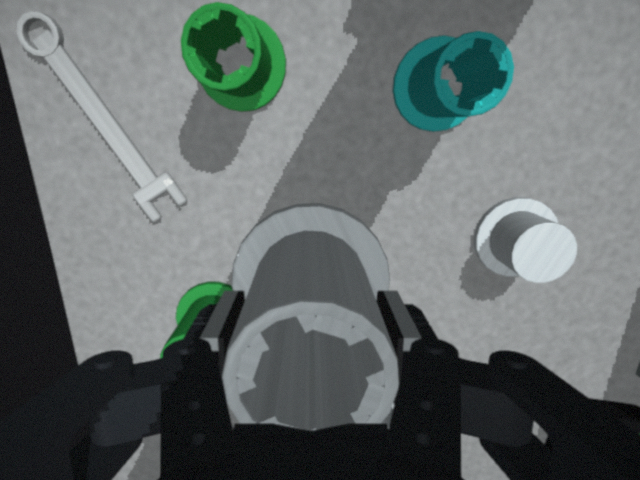

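drive_tool --targets '[{"claw":0,"translation":[0,0.6,0.2],"rotation":[0.03,0,0]},{"claw":0,"translation":[0,1,0.3],"rotation":[0,0,0]},{"claw":0,"translation":[0,1,0.3],"rotation":[0,0,0]},{"claw":0,"translation":[0,1,0.3],"rotation":[0,0,0]},{"claw":0,"translation":[0,1,0.3],"rotation":[0,0,0]},{"claw":0,"translation":[0,1,0.3],"rotation":[0,0,0]},{"claw":0,"translation":[0,1,0.3],"rotation":[0,0,0]},{"claw":0,"translation":[0,1,0.3],"rotation":[0,0,0]}]'

```text
t: 11.1
ee_pos: [0.5056, -0.0862, 0.2092]
orientation: [0.706, 0.021, 0.708, -0.021]
wrist_force: [0.8, -0.9, -5.4]
finger_gap: 0.0492
```

drive_tool --targets '[{"claw":0,"translation":[0,1,0.3],"rotation":[0,0,0]},{"claw":0,"translation":[0,1,0.3],"rotation":[0,0,0]},{"claw":0,"translation":[0,1,0.3],"rotation":[0,0,0]},{"claw":0,"translation":[0,1,0.3],"rotation":[0,0,0]},{"claw":0,"translation":[0,1,0.3],"rotation":[0,0,0]},{"claw":0,"translation":[0,1,0.3],"rotation":[0,0,0]},{"claw":0,"translation":[0,1,0.3],"rotation":[0,0,0]},{"claw":0,"translation":[0,1,0.3],"rotation":[0,0,0]}]'

```text
t: 11.9
ee_pos: [0.5771, 0.1096, 0.2091]
orientation: [0.706, 0.021, 0.708, -0.021]
wrist_force: [0.2, 0.1, -5.4]
finger_gap: 0.0488
```

Run:
```python
from h import *
im,d,c=load('w4')
cv2.imwrite('pics/w4z.png',cv2.resize(im[280:440,210:410],None,fx=4,fy=4,interpolation=cv2.INTER_CUBIC)[:,:,::-1])
snap('wrist','w5')
goto([.596,.1533,.21],86.9)
```

```text
turn -0.01 rot units [ 0.001  0.    -0.044] then shift units [-0.032  1.515  0.609]
turn 179.99 rot units [-2.2499e+01  6.9000e-02  1.0000e-03] then shift units [-0.032 -1.515 -0.609]
t 11.95 p [0.5788 0.1163 0.2092] tooly yaw 86.91 x [ 4.0e-04  6.1e-03 -1.0e+00] j7 1.3 F [ 3.2  6.2 -5. ] gap 0.0487
```

View pics/w4z.png

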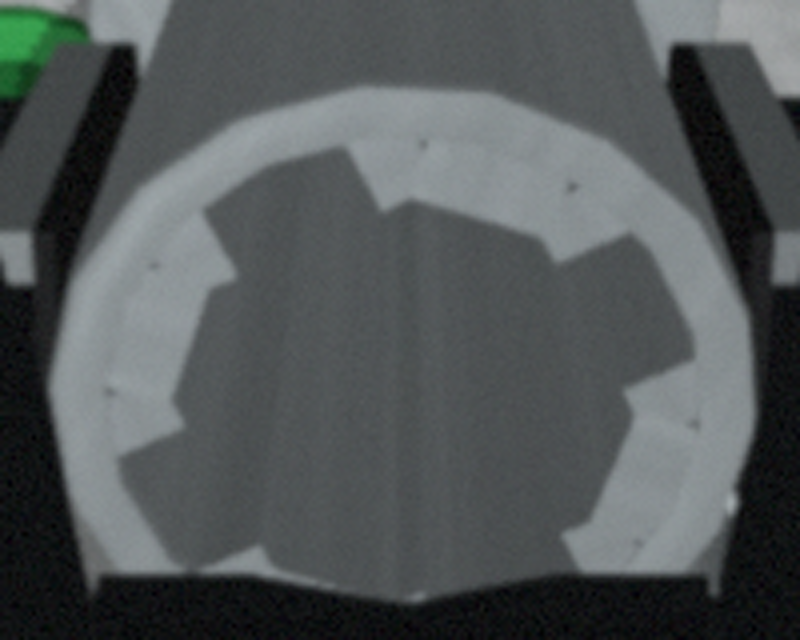

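View pics/w5.png

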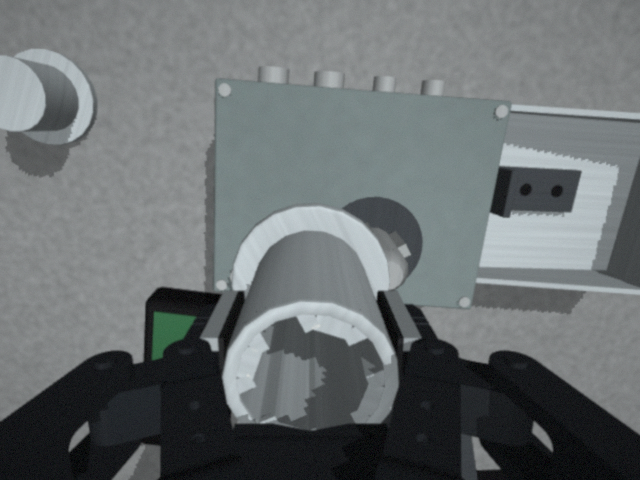

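Run:
```python
from h import *
im,d,c=load('w4')
f=lambda u,v:((u+.5)/4-.5+210,(v+.5)/4-.5+280)
r=plane(c,[f(*p) for p in[(278,180),(662,295),(154,514)]],.2568)
q=r[1]-r[2];m=(r[1]+r[2])/2;print(np.degrees(np.arctan2(q[1],q[0])),np.linalg.norm(q),m)
q=r[0]-m;print(np.degrees(np.arctan2(q[1],q[0])),np.linalg.norm(q))
goto([.596,.1533,.21],86.9)
```

```text
113.31466715467182 0.03893033640988361 [ 0.43705429 -0.27291301  0.2568    ]
-157.347749811977 0.019052019345209295
turn -0.01 rot units [ 0.001  0.    -0.044] then shift units [-0.032  1.515  0.609]
turn 179.99 rot units [-2.2499e+01  6.9000e-02  1.0000e-03] then shift units [-0.032 -1.515 -0.609]
t 11.95 p [0.5788 0.1163 0.2092] tooly yaw 86.91 x [ 4.0e-04  6.1e-03 -1.0e+00] j7 1.3 F [ 3.2  6.2 -5. ] gap 0.0487
```

drive_tool --targets '[{"claw":0,"translation":[0,0.7,0.3],"rotation":[0,0,0]},{"claw":0,"translation":[0.4,0.6,0.25],"rotation":[0,0,0]},{"claw":0,"translation":[0.6,0,0],"rotation":[0,0,0]},{"claw":0,"translation":[0,0,0],"rotation":[0,0,0]},{"claw":0,"translation":[0,0,0],"rotation":[0,0,0]}]'

```text
t: 12.45
ee_pos: [0.5928, 0.1398, 0.1837]
orientation: [0.706, 0.021, 0.708, -0.021]
wrist_force: [0.3, 0.1, -4.9]
finger_gap: 0.0489
```

Run:
```python
from h import *
goto([.596,.1533,.174],86.9)
im,d,c=snap('side','s6');snap('wrist','w6')
goto([.596,.1533,.174],86.9)
cv2.imwrite('pics/s6z.png',cv2.resize(im[100:260,230:390],None,fx=3.6,fy=3.6,interpolation=cv2.INTER_CUBIC)[:,:,::-1])
```

```text
turn 0.29 rot units [-0.036 -0.02   0.001] then shift units [0.386 0.546 0.1  ]
turn -179.71 rot units [2.2464e+01 2.0000e-03 3.2000e-02] then shift units [ 0.386 -0.546 -0.1  ]
t 12.45 p [0.5928 0.1398 0.1837] tooly yaw 86.61 x [-0.0028 -0.     -1.    ] j7 1.26 F [ 0.3  0.1 -4.9] gap 0.0489
turn 0.31 rot units [-0.038 -0.003 -0.005] then shift units [0.43  0.542 0.063]
turn -179.69 rot units [ 2.2462e+01 -8.0000e-03  5.0000e-03] then shift units [ 0.43  -0.542 -0.063]
t 12.55 p [0.5937 0.1399 0.1848] tooly yaw 86.59 x [-4.e-04  8.e-04 -1.e+00] j7 1.26 F [-0.2  0.4 -4. ] gap 0.0487
```

View pics/s6z.png

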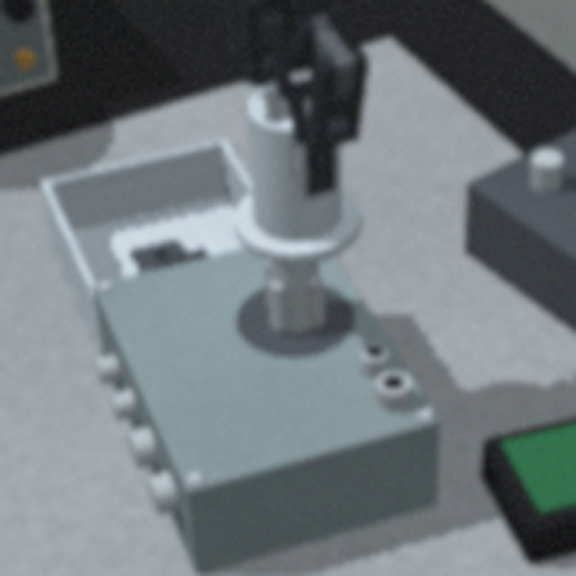

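View pics/w6.png

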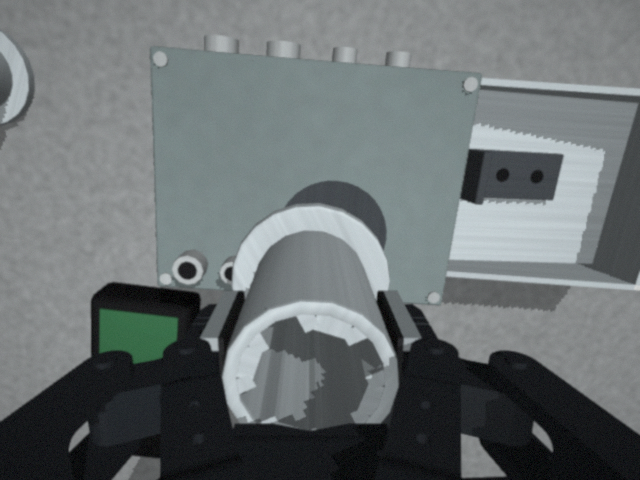

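drive_tool --targets '[{"claw":0,"translation":[0,0.3,0.04],"rotation":[-0.038,0,0]},{"claw":0,"translation":[0,0.24,0.02],"rotation":[0,0,0]},{"claw":0,"translation":[0,0,0],"rotation":[0,0,0]},{"claw":0,"translation":[0,0,0],"rotation":[0,0,0]}]'

```text
t: 12.95
ee_pos: [0.5957, 0.1543, 0.1846]
orientation: [0.707, 0.019, 0.707, -0.018]
wrist_force: [0.4, 0.3, -4.5]
finger_gap: 0.0491
```

Run:
```python
from h import *
im,d,c=snap('side','s7')
goto([.596,.1533,.174],86.9)
cv2.imwrite('pics/s7z.png',cv2.resize(im[130:230,270:370],None,fx=6,fy=6,interpolation=cv2.INTER_CUBIC)[:,:,::-1])
```

```text
turn -0.08 rot units [ 0.01  -0.006 -0.005] then shift units [ 0.419 -0.021  0.014]
turn 179.92 rot units [-2.249e+01  7.000e-03 -1.000e-02] then shift units [ 0.419  0.021 -0.014]
t 13.0 p [0.5957 0.1538 0.1845] tooly yaw 86.98 x [-8.e-04  7.e-04 -1.e+00] j7 1.245 F [-0.   0.1 -4.3] gap 0.049
```

View pics/s7z.png

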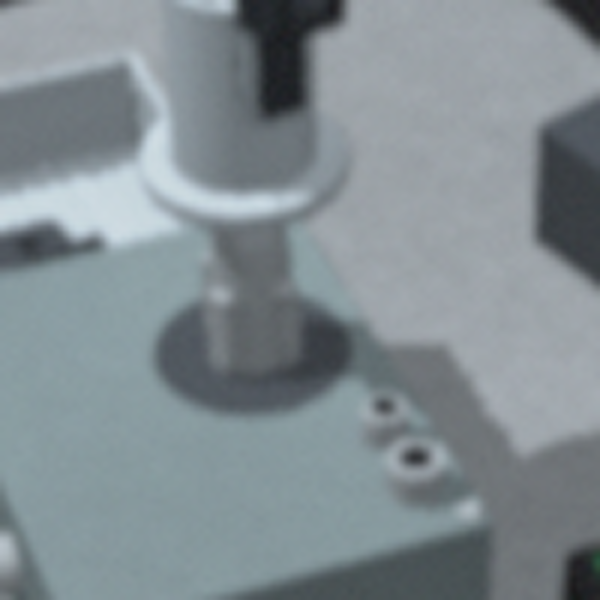

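drive_tool --targets '[{"claw":0,"translation":[0.3,-0.02,0.014],"rotation":[0,0,0]},{"claw":0,"translation":[0.3,0,0],"rotation":[0,0,0]},{"claw":0,"translation":[0.2,0,0],"rotation":[0,0,0]},{"claw":0,"translation":[0.2,0,0],"rotation":[0,0,0]},{"claw":0,"translation":[0,0,0],"rotation":[0,0,0]}]'

```text
t: 13.5
ee_pos: [0.5954, 0.1531, 0.1583]
orientation: [0.706, 0.019, 0.708, -0.019]
wrist_force: [-0.1, -0.3, -4.7]
finger_gap: 0.0492
```

Run:
```python
from h import *
goto([.596,.1533,.174],86.9); print(pose()[0]['wrist_torque'])
```

```text
turn -0.06 rot units [ 0.008 -0.019 -0.002] then shift units [-0.628  0.008  0.024]
turn 179.94 rot units [-2.2492e+01  3.0000e-03 -3.0000e-02] then shift units [-0.628 -0.008 -0.024]
t 13.5 p [0.5954 0.1531 0.1583] tooly yaw 86.96 x [-2.7e-03  4.0e-04 -1.0e+00] j7 1.247 F [-0.1 -0.3 -4.7] gap 0.0492
[ 0.00298269  0.01724326 -0.03848843]
```

drive_tool --targets '[{"claw":0,"translation":[0.2,0,0.02],"rotation":[0,0,0]},{"claw":0,"translation":[0.2,0,0],"rotation":[0,0,0]},{"claw":0,"translation":[0.15,0,0],"rotation":[0,0,0]},{"claw":0,"translation":[0.1,0,0],"rotation":[0,0,0]},{"claw":0,"translation":[0.1,0,0],"rotation":[0,0,0]},{"claw":0,"translation":[0,0,0],"rotation":[0,0,0]}]'

```text
t: 14.1
ee_pos: [0.5964, 0.1533, 0.1403]
orientation: [0.706, 0.019, 0.707, -0.018]
wrist_force: [-0.4, 0.8, -4.3]
finger_gap: 0.0492
```

Run:
```python
from h import *
goto([.596,.1533,.106],86.9); print(pose()[0]['wrist_torque'])
```

```text
turn -0.06 rot units [ 0.008 -0.009 -0.005] then shift units [ 1.372e+00 -1.000e-03 -1.500e-02]
turn 179.94 rot units [-2.2492e+01  8.0000e-03 -1.5000e-02] then shift units [1.372e+00 1.000e-03 1.500e-02]
t 14.1 p [0.5964 0.1533 0.1403] tooly yaw 86.96 x [-1.3e-03  8.0e-04 -1.0e+00] j7 1.247 F [-0.4  0.8 -4.3] gap 0.0492
[0.00203321 0.01593832 0.00880052]
```

drive_tool --targets '[{"claw":0,"translation":[0.1,0,0],"rotation":[0,0,0]},{"claw":0,"translation":[0.1,0,0],"rotation":[0,0,0]},{"claw":0,"translation":[0.1,0,0],"rotation":[0,0,0]},{"claw":0,"translation":[0,0,0],"rotation":[0,0,0]}]'

```text
t: 14.5
ee_pos: [0.5963, 0.1533, 0.1327]
orientation: [0.706, 0.019, 0.707, -0.018]
wrist_force: [0.2, -0.8, -4.6]
finger_gap: 0.0489
```

Run:
```python
from h import *
goto([.596,.1533,.106],86.9); print(pose()[0]['wrist_torque'])
```

```text
turn -0.07 rot units [ 0.008 -0.011 -0.005] then shift units [ 1.069 -0.    -0.011]
turn 179.93 rot units [-2.2492e+01  8.0000e-03 -1.7000e-02] then shift units [1.069 0.    0.011]
t 14.5 p [0.5963 0.1533 0.1327] tooly yaw 86.97 x [-1.5e-03  8.0e-04 -1.0e+00] j7 1.248 F [ 0.2 -0.8 -4.6] gap 0.0489
[ 0.0050952  -0.0284607   0.04623509]
```

drive_tool --targets '[{"claw":0,"translation":[0.2,0,0],"rotation":[0,0,0]},{"claw":0,"translation":[0.2,0,0],"rotation":[0,0,0]},{"claw":0,"translation":[0.2,0,0],"rotation":[0,0,0]},{"claw":0,"translation":[0.2,0,0],"rotation":[0,0,0]},{"claw":0,"translation":[0.1,0,0],"rotation":[0,0,0]},{"claw":0,"translation":[0.08,0,0],"rotation":[0,0,0]},{"claw":0,"translation":[0.04,0,0],"rotation":[0,0,0]},{"claw":0,"translation":[0,0,0],"rotation":[0,0,0]}]'

```text
t: 15.3
ee_pos: [0.5966, 0.1534, 0.1076]
orientation: [0.707, 0.019, 0.707, -0.018]
wrist_force: [-0.7, -0.3, -3.5]
finger_gap: 0.0488
```

Run:
```python
from h import *
goto([.596,.1533,.106],86.9); print(pose()[0]['wrist_torque'])
```

```text
turn -0.06 rot units [ 0.007 -0.006 -0.007] then shift units [ 0.065 -0.003 -0.022]
turn 179.94 rot units [-2.2493e+01  1.0000e-02 -9.0000e-03] then shift units [0.065 0.003 0.022]
t 15.3 p [0.5966 0.1534 0.1076] tooly yaw 86.96 x [-7.e-04  1.e-03 -1.e+00] j7 1.248 F [-0.7 -0.3 -3.5] gap 0.0488
[0.0236703  0.05816161 0.04264458]
```

Nearly home. I'll go down in small steps until contact shows.

drive_tool --targets '[{"claw":0,"translation":[0.04,0,0],"rotation":[0,0,0]},{"claw":0,"translation":[0.04,0,0],"rotation":[0,0,0]},{"claw":0,"translation":[0,0,0],"rotation":[0,0,0]},{"claw":0,"translation":[0,0,0],"rotation":[0,0,0]}]'

```text
t: 15.7
ee_pos: [0.5966, 0.1534, 0.1059]
orientation: [0.707, 0.019, 0.707, -0.018]
wrist_force: [-0.3, -0.6, -2.5]
finger_gap: 0.0492
```

drive_tool --targets '[{"claw":0,"translation":[0.04,0,0],"rotation":[0,0,0]},{"claw":0,"translation":[0.04,0,0],"rotation":[0,0,0]},{"claw":0,"translation":[0,0,0],"rotation":[0,0,0]},{"claw":0,"translation":[0,0,0],"rotation":[0,0,0]}]'

```text
t: 16.1
ee_pos: [0.5965, 0.1534, 0.1058]
orientation: [0.707, 0.019, 0.707, -0.018]
wrist_force: [-4.8, -0.1, 11.4]
finger_gap: 0.049
```

Run:
```python
from h import *
im,d,c=snap('side','s8')
cv2.imwrite('pics/s8z.png',cv2.resize(im[130:230,270:370],None,fx=6,fy=6,interpolation=cv2.INTER_CUBIC)[:,:,::-1])
```

```text
(no output)
```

View pics/s8z.png

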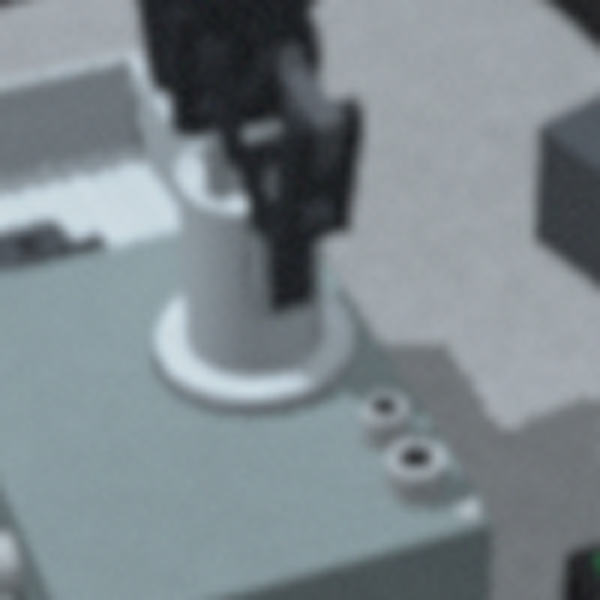

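The flange lies flat on the deck over the dark disc, so I'll release and back off upward.

drive_tool --targets '[{"claw":0.6,"translation":[0,0,0],"rotation":[0,0,0]},{"claw":0.8,"translation":[0,0,0],"rotation":[0,0,0]},{"claw":1,"translation":[0,0,0],"rotation":[0,0,0]},{"claw":1,"translation":[0,0,0],"rotation":[0,0,0]},{"claw":1,"translation":[0,0,0],"rotation":[0,0,0]}]'

```text
t: 16.65
ee_pos: [0.5966, 0.1534, 0.1035]
orientation: [0.707, 0.019, 0.707, -0.018]
wrist_force: [-0.5, 0.3, 0.7]
finger_gap: 0.0852
```

drive_tool --targets '[{"claw":1,"translation":[-0.4,0,0],"rotation":[0,0,0]},{"claw":1,"translation":[-0.8,0,0],"rotation":[0,0,0]},{"claw":1,"translation":[-1,0,0],"rotation":[0,0,0]},{"claw":1,"translation":[-1,0,0],"rotation":[0,0,0]},{"claw":1,"translation":[-1,0,0],"rotation":[0,0,0]},{"claw":1,"translation":[-1,0,-0.5],"rotation":[0,0,0]},{"claw":1,"translation":[0,0,-1],"rotation":[0,0,0]},{"claw":1,"translation":[0,0,-1],"rotation":[0,0,0]}]'

```text
t: 17.45
ee_pos: [0.5343, 0.1566, 0.2354]
orientation: [0.708, 0.02, 0.706, -0.018]
wrist_force: [0.3, 0.0, -0.3]
finger_gap: 0.0853
```

drive_tool --targets '[{"claw":1,"translation":[0,-1,-1],"rotation":[0,0,0]},{"claw":1,"translation":[0,-1,-1],"rotation":[0,0,0]},{"claw":1,"translation":[0,-1,-1],"rotation":[0,0,0]},{"claw":1,"translation":[0,-1,0],"rotation":[0,0,0]},{"claw":1,"translation":[0,-1,0],"rotation":[0,0,0]},{"claw":1,"translation":[0,0,0],"rotation":[0,0,0]},{"claw":1,"translation":[0,0,0],"rotation":[0,0,0]},{"claw":1,"translation":[0,0,0],"rotation":[0,0,0]}]'

```text
t: 18.25
ee_pos: [0.453, 0.0368, 0.234]
orientation: [0.707, 0.019, 0.707, -0.018]
wrist_force: [0.6, 0.1, 0.0]
finger_gap: 0.0853
```

Run:
```python
from h import *
goto([.5,.1,.2])
im,d,c=snap('side','s9');im2,d2,c2=snap('top','t9')
a=cv2.resize(im[110:270,220:400],(450,400),interpolation=cv2.INTER_CUBIC)
b=cv2.resize(im2[160:290,120:320],(450,292),interpolation=cv2.INTER_CUBIC)
o=np.zeros((400,900,3),np.uint8);o[:,:450]=a;o[:292,450:]=b
cv2.imwrite('pics/s9z.png',cv2.resize(o,(800,356))[:,:,::-1])
# depth on sleeve rim / flange
for (u,v) in[(245,203)]: pass
ys,xs=np.mgrid[180:235,205:275]; px=np.c_[xs.ravel(),ys.ravel()]; P=cloud(c2,d2,px)
D=np.hypot(P[:,0]-.596,P[:,1]-.1533)
for lo,hi in((0,.012),(.0165,.024),(.028,.034),(.045,.06)):
    k=(D>lo)&(D<hi)&(P[:,2]<.17); print(lo,hi,k.sum(),np.percentile(P[k,2],[5,25,50,75,95]).round(4))
k=(P[:,2]>.14)&(P[:,2]<.17);print('rim centre',P[k].mean(0),k.sum())
```

```text
turn 0.0 rot units [ 0.    -0.001 -0.012] then shift units [1.36  2.623 1.746]
turn 0.0 rot units [ 0.    -0.001 -0.012] then shift units [1.36  2.623 1.746]
t 18.25 p [0.453  0.0368 0.234 ] tooly yaw 87.03 x [-0.      0.0017 -1.    ] j7 1.405 F [0.6 0.1 0. ] gap 0.0853
0 0.012 126 [0.1247 0.1271 0.1286 0.1308 0.1328]
0.0165 0.024 378 [0.1029 0.1284 0.148  0.15   0.1521]
0.028 0.034 205 [0.0747 0.0762 0.0776 0.0789 0.0808]
0.045 0.06 949 [0.0665 0.0685 0.0698 0.0712 0.0731]
rim centre [0.59650981 0.1525158  0.14882259] 332
```

View pics/s9z.png

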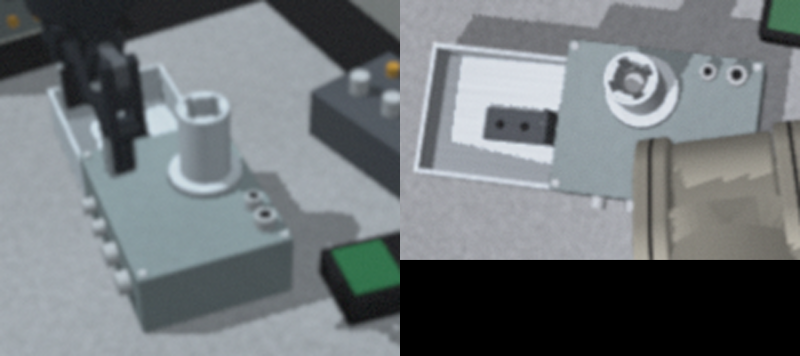

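View pics/t9.png

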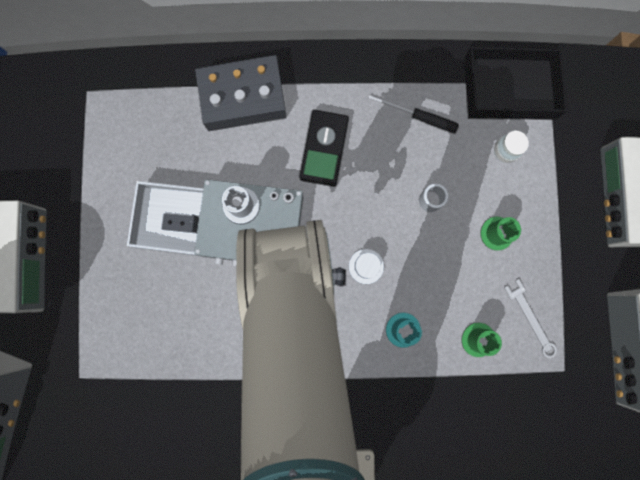

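Run:
```python
from h import *
im,d,c=load('t9')
ys,xs=np.mgrid[205:240,150:205]; px=np.c_[xs.ravel(),ys.ravel()]; P=cloud(c,d,px)
dk=(im[ys,xs].max(2)<75).ravel()
e=np.radians(-7.5);ex=np.array([np.cos(e),np.sin(e)]);ey=np.array([-ex[1],ex[0]])
B=np.c_[(P[:,:2]-[.596,.1533])@ex,(P[:,:2]-[.596,.1533])@ey,P[:,2]]
for y in np.arange(.06,.2,.01):
    k=dk&(B[:,1]>y)&(B[:,1]<y+.01)
    if k.sum()>3: print(y.round(3),k.sum(),np.percentile(B[k,2],[5,50,95]).round(3),B[k,0].min().round(3),B[k,0].max().round(3))
```

```text
0.08 21 [0.038 0.044 0.051] -0.059 -0.029
0.09 44 [0.041 0.052 0.061] -0.059 -0.029
0.11 4 [0.03  0.031 0.034] -0.046 -0.041
0.12 13 [0.026 0.029 0.033] -0.048 -0.039
0.14 9 [0.023 0.027 0.029] -0.048 -0.04
0.15 6 [0.023 0.025 0.027] -0.047 -0.04
```

The bracket lies on the chute floor: its foot is at 25–31 mm and its web top is below the deck. I'll hand in.

```bash
python3 -c "
from cell import arm
print(arm.sign_off(), arm.get_state()['t'])"
```

```text
the job is handed in; nothing more can be done
the job is handed in; nothing more can be done
```

The job is done and handed in: the bracket is in the chute and the sleeve is home on the shaft. The clock stood at about 18.4 s of the 64 s allowed.

- **Bracket:** I pushed it off the deck with the shut fingers, reading about 3 N. It now lies on the chute floor, with the foot about 25–31 mm above the table and the web top about 61 mm, below the deck.
- **Sleeve:** I gripped it and turned it about 4° to match the ribs, then lowered it in small steps. There was no noticeable resistance at the ribs. It stopped on the deck with about 16 N of push at the expected height, and only then did I let go.
- **Last checks:** Depth from the top camera puts the flange top at 77.6 mm (78 expected) and the rim at about 150 mm (150 expected). The side picture shows the flange flat on the deck.
- **Left alone:** The spacer, cap and multimeter look unmoved in the final top picture, and the gripper was clear of everything. I compared that by eye, not by measurement.
- **Disagreements:** The in-hand wrist picture put the sleeve's axis 1–2 mm off the tool's, about the camera's tolerance, and the sleeve still went on cleanly. Some moves also ended a few millimetres short, which I corrected before lowering the sleeve.

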